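# Shift the wire mill to flat strip

## Task

Shift the wire mill to flat strip: with the outside of your closed fingers, push its ball-knobbed lever through the gate and fully home into the slot that has the narrow bar-shaped brass badge beyond its end, then move clear. Do not grip or straddle the lever, do not ram it, do not put it home in any other badged slot on the way, and leave the things lying around where they are.

Things in the scene. Friction and masses are not known exactly. Their poses are not given: they have to be found in the camera images.
- mill: Fixed grey wire-rolling mill. Origin on the table under the centre of its shift gate; z up, x away from the robot, y left, turned by up to 0.45 rad. Casing x -110 to 110, y -130 to 140 mm, top 95 mm high; roll stand x -60 to 60, y -255 to -135, 190 mm high (hand wheel 220 mm).
- gate (a point): Centre of the steel gate plate's upper face, 103 mm above the table; plate 190 (mill x) by 144 (y) mm. 15 mm wide slots: a cross channel along y through this centre, and three lanes along x crossing it at y = -26, 0, 26 mm, each ending 29.5 mm either way: six dead-end slots. The two middle ones are idle, without badge; each outer one has a badge beyond its end.
- knob (a point): Centre of the lever's brown wooden ball knob, 34 mm diameter, 160 mm high when upright, 149 mm when in an outer slot. In the mill's frame: x = 0 in the cross channel (it passes between lanes only within about 4 mm of that), x = about +-39 mm fully in a slot; y = 0, 42 or -42 mm in the three lanes, up to 5 mm off with the play. The slot walls stop it.
- stem (a point): Point on the lever's axis 30 mm below the knob's centre. Steel stem 9 mm thick (collar 18 mm just under the ball), 3 mm play each side in the slots; it pivots 5 mm above the table under the gate's centre, 155 mm from the knob's centre. Stiff by friction (3 to 4 N at the knob), no springs or clicks: it stays where it is left.
- shift (a joint): Lean of the lever along the mill's x (rad): 0 in the cross channel, about +0.26 fully in a far slot, -0.26 fully in a near slot. Positive leans to +x.
- lane (a joint): Lean of the lever along the mill's y (rad): 0 in the middle lane, about +0.27 in the lane at +y, -0.27 in the lane at -y. Positive leans to +y.
- badge_flat: The flat-strip badge: a narrow bar 40 mm (along y) by 10 mm (along x), fixed brass badge, 4 mm thick, lying on the gate plate (underside 103 mm above the table); origin at the centre of its underside, axes as the mill's. It sits at x = +-68 mm, y = +-37 mm in the mill's frame, just beyond the end of the slot it names; the four badges change places from start to start.
- badge_round: The round-wire badge: a disc of 28 mm diameter, fixed brass badge, 4 mm thick, lying on the gate plate (underside 103 mm above the table); origin at the centre of its underside, axes as the mill's. At another of the four corners.
- badge_square: The square-wire badge: a 26 mm square, fixed brass badge, 4 mm thick, lying on the gate plate (underside 103 mm above the table); origin at the centre of its underside, axes as the mill's. At another of the four corners.
- badge_triangle: The triangular-wire badge: a triangle of 31 mm sides, fixed brass badge, 4 mm thick, lying on the gate plate (underside 103 mm above the table); origin at the centre of its underside, axes as the mill's. At another of the four corners.
- oil_tin: loose bystander, to be left where it is: small copper oil tin, 32 mm diameter, 36 mm high, standing on the mill's casing left of the gate plate; origin at the centre of its underside.
- bangle: loose bystander, to be left where it is: thin brass bangle lying on the bench beyond the roll stand, 64 mm diameter, 5 mm high; origin at its centre, on the bench.
- hammer: loose bystander, to be left where it is: hammer, 200 mm long, lying on the bench left of the mill; origin on the bench about midway, along its own x.
- spool: loose bystander, to be left where it is: copper wire spool standing left of the mill, 60 mm diameter, 50 mm high; origin at the centre of its underside.
- flux_jar: loose bystander, to be left where it is: amber glass jar left of the mill, 54 mm diameter, 70 mm high; origin at the centre of its underside.
- torch: loose bystander, to be left where it is: brass torch, about 170 mm long and 26 mm high, lying on the bench beyond the mill; origin on the bench below its barrel, which runs along its own x.
- mandrel: loose bystander, to be left where it is: tapered steel ring mandrel standing on a 70 mm round foot right of the mill, 170 mm high; origin at the centre of its underside.

How it is judged (in metres and radians):
At the end, for the whole second after the job is handed in: The lever is at rest in the slot of the bar-shaped badge: leaning more than 0.2 rad into the outer lane and more than 0.2 rad into the slot, the knob's centre within 37 mm of the badge's centre seen from above (about 30 mm when fully home) (horizontal distance between knob and badge_flat below 0.037 m and (value of joint lane above 0.2 rad or value of joint lane below -0.2 rad) and (value of joint shift above 0.2 rad or value of joint shift below -0.2 rad) and velocity of joint shift between -0.05 and 0.05 rad/s and velocity of joint lane between -0.05 and 0.05 rad/s); the robot touches nothing.
It fails at once if the lever is gripped or straddled between the fingers ((horizontal distance between the grasp point and knob below 0.01 m and height (world z) of the grasp point below 0.175 m) or (horizontal distance between the grasp point and stem below 0.01 m and height (world z) of the grasp point below 0.175 m)).
It fails at once if the lever is put home in a slot with another badge (horizontal distance between knob and badge_round below 0.037 m or horizontal distance between knob and badge_square below 0.037 m or horizontal distance between knob and badge_triangle below 0.037 m).
It fails at once if the mill or its lever is rammed (over 60 N) (contact force between the fingers and mill above 60 N).
It fails at once if a bystander is lifted or shifted by more than 25 mm (distance of any of oil_tin, bangle, hammer, spool, flux_jar, torch, mandrel from where it was at the start of the episode above 0.025 m).
It also fails if it takes over 56 s, if anything falls off the work surface, if the arm or the gripper's body presses on something with over 40 N, if the wrist force passes 120 N, or if a joint passes its speed limit or range.

## Robot

A 6-joint arm with a two-finger parallel gripper is mounted at the origin on the work surface. World frame = base frame: x ahead of the robot, y to its left, z up, the work surface at z = 0. Lengths are in mm, angles in rad, forces in N, time in s.
With the tool pointing down it reaches from about 400 to 925 mm from the base axis. Payload 12.5 kg.
Tool frame: the origin (TCP) lies on the mounting face of the last link; the fingertips stand 190 mm ahead of it and the grasp point (between the pads) lies 171 mm ahead of it; z points along the fingers, y is the line along which they close (so a half turn about z gives the same grasp; the last joint's range is limited). The gripper opens to 95 mm and grips with 3 to 60 N. Pads are 20 mm wide; open, the fingers measure 119 mm over their backs; the gripper's body (75 mm by 180 mm) begins 59 mm behind the grasp point.
Start: joints at [1.227, 0.491, 1.559, -0, 1.092, -0.106], TCP at [147.204, 607.417, 404.761] pointing down, gripper open.
Joint ranges: [-3.1, 3.1], [-0.84, 2.19], [0.05, 2.79], [-1.13, 4.28], [0.06, 2.93], [-2.69, 2.69]. Speed limits (rad/s): [2.22, 2.22, 2.79, 3.14, 3.14, 3.14].

## Interface

Orientations are given as [roll, pitch, yaw] about the fixed x, y, z axes, in that order (R = Rz(yaw) Ry(pitch) Rx(roll)).
In Python, from cell import env gives the robot as it stands.
- The arm moves only by the tool carry_out, never from a script. Its argument "series" is a list of rows, each a list of 5 numbers: the shift along the tool's x, y, z in m, then the turn about the tool's z in degrees, then the opening, from 0 (shut) to 1 (fully open). A call has 1 to 20 rows; each row is the pose to reach, as a shift and turn from the pose commanded when the call began, along the tool's axes at that moment; what a row does not reach only later rows make up. A row lasts 1/8 s, in which the tool goes at most 62.5 mm and 10.7 degrees, less where a joint would pass 70% of its speed; a pose out of reach is approached as far as the arm can. A call with a gripper value outside its range is refused whole. The fingers move at their own pace and stop on an object; the grip force is fixed at half the most. Time passes only in rows, so rows that repeat a pose let the fingers close. It gives the time, the measured TCP pose, the force, the opening and the grip force at its end, in the units of the state.
- env.state(): the state, without advancing time (a new reading comes with each control period).
- env.read_camera(name): name is "scene" or "top"; returns (picture, depth): 384x512x3 uint8, red, green, blue; 384x512 float32, mm along the optical axis (not along the pixel's ray), 0 where there is no reading.
- env.get_calibration(name): a dict with "intrinsics" (3x3 intrinsics, pixels), "cam_to_world" (4x4, takes a point from camera to world coordinates). Camera axes: x right, y up, looking along -z (the intrinsics and any distortion apply to the point x, -y, -z); pixel columns grow to the right and rows downward; lengths in mm; the calibration is good to about 2 mm. A picture is of the moment at which its call begins. get_calibration takes no time and is no camera call.
- env.job_done(): hands the job in; it is judged then, once.
The state is a dict: "t": time; "joints": joint angles; "qvel": joint speeds; "tau": joint torques, N m; "eef_pos": TCP position; "tcp_rot": TCP orientation; "ft_force": force on the tool from outside, world axes, zero at the start; "moment": the same for the moment, N m; "opening": opening from 0.0 (shut) to 1.0 (fully open); "grip_force": force on a finger pad.
Only numpy, scipy, OpenCV 4.12 (cv2) and the standard library are available. Lean on these libraries where they do the work, as an engineer would, in place of code of your own. Each camera call takes 0.05 s, during which the arm holds its last target. There are 200 camera calls.

## Working session

There is one attempt and no reset: what is moved stays moved. The work goes in short steps, Python scripts to look and compute and a tool call to move; the robot and the scene stay as the last step left them, time stands still between calls to the robot, and variables do not carry over. Pictures are saved under pics/ and viewed, at most 10 in all, crops included, and the job is handed in when it is done.

Besides the shell and the picture viewer there is one more tool, called as name([rows], argument=value, ...), one row to a line, values as JSON. carry_out: Moves the arm, as the interface text tells. Its arguments: {"type":"object","properties":{"series":{"type":"array","items":{"type":"array","items":{"type":"number"}}}},"required":["series"]}

```bash
mkdir -p pics
cat > h.py <<'E'
import numpy as np, cv2
from cell import env
def shot(name,f):
    p,d=env.read_camera(name); cv2.imwrite('pics/'+f+'.png',p[:,:,::-1]); np.savez('pics/'+f,p=p,d=d); return p,d
def ray(name,u,v):
    c=env.get_calibration(name);K=np.array(c['intrinsics']);T=np.array(c['cam_to_world'])
    a=np.linalg.solve(K,[u,v,1.]); return T[:3,3],T[:3,:3]@np.array([a[0],-a[1],-1.])
def onplane(name,u,v,z):
    o,r=ray(name,u,v); return o+r*(z-o[2])/r[2]
def proj(name,P):
    c=env.get_calibration(name);K=np.array(c['intrinsics']);T=np.array(c['cam_to_world'])
    q=T[:3,:3].T@(np.array(P)-T[:3,3]); q=K@[q[0],-q[1],-q[2]]; return q[:2]/q[2]
def cloud(name,d):
    c=env.get_calibration(name);K=np.array(c['intrinsics']);T=np.array(c['cam_to_world'])
    v,u=np.mgrid[:384,:512]; a=np.linalg.inv(K)@np.stack([u.ravel(),v.ravel(),np.ones(u.size)])
    P=(T[:3,:3]@(np.stack([a[0],-a[1],-a[2]])*d.ravel())).T+T[:3,3]; P=P.reshape(384,512,3); P[d==0]=np.nan; return P
E
python3 - <<'E'
from h import *
for n in('top','scene'):
    shot(n,n+'0'); c=env.get_calibration(n); print(n,{k:np.round(v,2).tolist() if not isinstance(v,str) else v for k,v in c.items()})
a=np.hstack([cv2.imread('pics/top0.png'),cv2.imread('pics/scene0.png')])
print(env.state())
E
```

```text
top {'intrinsics': [[389.72, 0.0, 259.93], [0.0, 389.72, 187.52], [0.0, 0.0, 1.0]], 'cam_to_world': [[0.03, 1.0, -0.08, 474.95], [-1.0, 0.03, -0.0, 43.24], [0.0, 0.08, 1.0, 1261.24], [0.0, 0.0, 0.0, 1.0]]}
scene {'intrinsics': [[353.46, 0.0, 257.26], [0.0, 353.46, 191.58], [0.0, 0.0, 1.0]], 'cam_to_world': [[0.34, -0.58, 0.74, 1231.36], [0.94, 0.19, -0.28, -198.31], [0.02, 0.79, 0.61, 665.08], [0.0, 0.0, 0.0, 1.0]]}
{'t': 0.1, 'joints': array([ 1.22739531e+00,  4.91502463e-01,  1.55938879e+00, -3.05928609e-05,
        1.09172288e+00, -1.05586978e-01]), 'qvel': array([ 0.00086759,  0.00013096, -0.0019958 ,  0.0029766 , -0.00027123,
        0.00166463]), 'tau': array([ 2.25111682e-03, -6.13621688e+01, -2.58602607e+01,  6.94162538e-02,
        4.70193231e-02, -7.43667442e-05]), 'eef_pos': array([147.19935378, 607.38958713, 404.21801769]), 'tcp_rot': array([-3.14057401e+00, -8.06707683e-05,  2.90379269e+00]), 'ft_force': array([ 0.30667838, -0.68955574,  0.23307376]), 'moment': array([ 0.00519297,  0.04482716, -0.04955861]), 'grip_force': 0.0, 'opening': 1.0003341439208147}
```

View pics/top0.png

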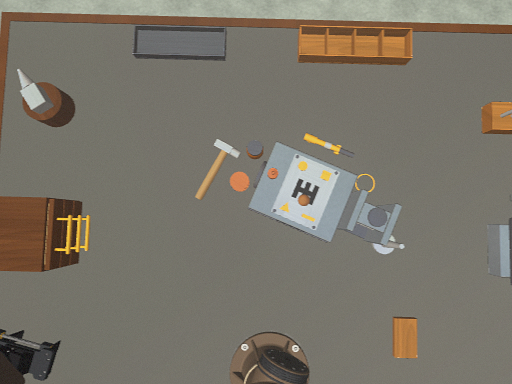

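View pics/scene0.png

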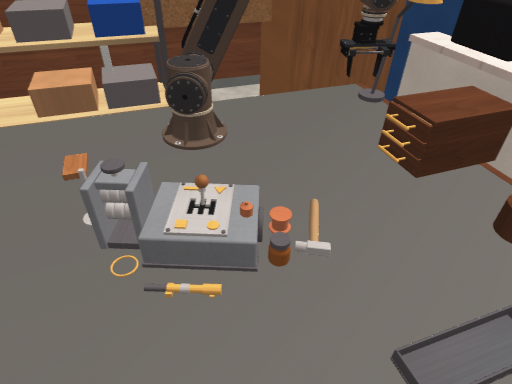

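```bash
cat > m.py <<'E'
from h import *
def blobs(p,box,lo,hi,amin=15):
    hsv=cv2.cvtColor(p,cv2.COLOR_RGB2HSV); m=cv2.inRange(hsv,lo,hi); x0,y0,x1,y1=box; k=np.zeros_like(m); k[y0:y1,x0:x1]=m[y0:y1,x0:x1]
    n,l,s,c=cv2.connectedComponentsWithStats(k); return [(c[i],s[i,4],l==i) for i in range(1,n) if s[i,4]>=amin]
E
python3 - <<'E'
from m import *
for n,box in(('top',(262,150,350,235)),('scene',(165,165,250,240))):
    p=np.load(f'pics/{n}0.npz')['p'];d=np.load(f'pics/{n}0.npz')['d'];C=cloud(n,d)
    print(n)
    for c,a,m in blobs(p,box,(18,120,120),(35,255,255)):
        (cx,cy),wh,an=cv2.minAreaRect(np.argwhere(m)[:,::-1].astype(np.float32))
        print('brass',c.round(1),a,np.round(wh,1),round(an),onplane(n,*c,107).round(1))
    for c,a,m in blobs(p,box if n=='top' else (190,170,215,192),(3,100,40),(17,255,255)):
        print('brown/cop',c.round(1),a,onplane(n,*c,160).round(1),np.nanmedian(C[m],0).round(1))
    x0,y0,x1,y1=box; cv2.imwrite(f'pics/{n}c.png',cv2.resize(cv2.cvtColor(p[y0:y1,x0:x1],cv2.COLOR_RGB2BGR),None,fx=6,fy=6,interpolation=cv2.INTER_CUBIC))
E
```

```text
top
brass [336.  151.6] 21 [4. 4.] 90 [ 681.5 -181.4  107. ]
brass [302.5 165.6] 60 [9. 7.] 90 [636.8 -81.7 107. ]
brass [325.4 175.1] 68 [8. 8.] 27 [ 610.  -150.5  107. ]
brass [284.7 207.3] 41 [8.2 7.6] 83 [511.  -31.1 107. ]
brass [307.8 217.1] 39 [12.6  2.9] 23 [ 483.8 -100.1  107. ]
brown/cop [272.4 173. ] 89 [606.    9.4 160. ] [610.4   9.  120.3]
brown/cop [303.4 199.8] 96 [531.9 -80.2 160. ] [530.9 -78.3 169.4]
scene
brass [190.5 187.6] 29 [ 2. 13.] 90 [ 486.4 -103.4  107. ]
brass [219.6 188.6] 31 [5. 8.] 90 [514.3 -33.  107. ]
brass [180.5 223. ] 78 [ 6. 11.] 90 [ 612.5 -151.8  107. ]
brass [212.5 224.2] 74 [ 7. 11.] 90 [640.  -83.3 107. ]
brown/cop [200.9 181.2] 154 [539.7 -83.7 160. ] [543.  -84.3 163.7]
```

View pics/topc.png

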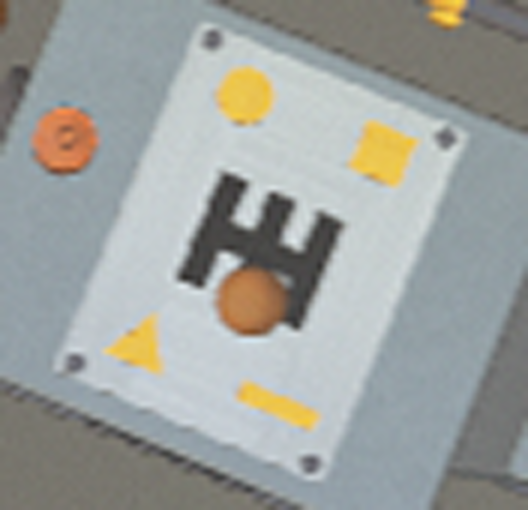

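View pics/scenec.png

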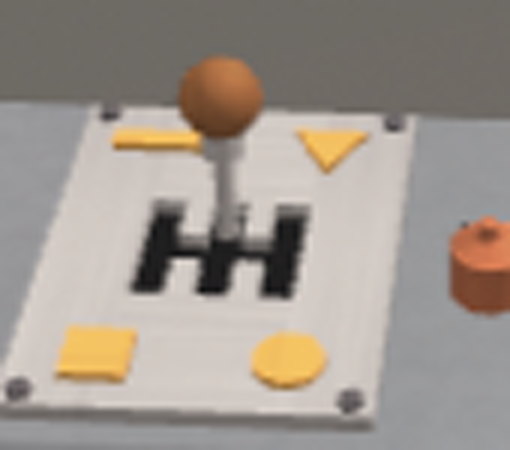

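Top view: the bar badge is at (308,217), on the near, −y side. The knob, at (303,200), is part-way into the near idle slot of the middle lane. Both cameras' badge positions put the gate centre at about (562, −92) with yaw −0.378, and the spacings match the given 136 and 74 mm. I'll move to the knob's near side with the fingers shut.

carry_out([
  [-0.05, -0.03, -0.03, 10, 0],
  [-0.1, -0.06, -0.03, 20, 0],
  [-0.15, -0.09, -0.03, 30, 0],
  [-0.2, -0.12, -0.03, 40, 0],
  [-0.25, -0.15, -0.03, 50, 0],
  [-0.3, -0.18, -0.03, 60, 0],
  [-0.34, -0.203, -0.03, 70, 0],
  [-0.36, -0.25, -0.03, 80, 0],
  [-0.38, -0.3, -0.03, 90, 0],
  [-0.4, -0.345, -0.03, 98, 0],
  [-0.42, -0.39, -0.03, 98, 0],
  [-0.44, -0.435, -0.03, 98, 0],
  [-0.46, -0.48, -0.03, 98, 0],
  [-0.48, -0.53, -0.03, 98, 0],
  [-0.497, -0.572, -0.03, 98, 0],
  [-0.497, -0.572, -0.03, 98, 0],
  [-0.497, -0.572, -0.03, 98, 0],
])

```text
t: 2.22
eef_pos: [495.3, -65.3, 434.5]
tcp_rot: [-3.141, -0.0, 1.193]
ft_force: [-0.0, -0.3, 0.5]
opening: 0.006
grip_force: 0.0
```

```bash
cat > w.py <<'E'
from m import *
Cc=np.array([561.9,-91.8]);a=-0.378;ex=np.array([np.cos(a),np.sin(a)]);ey=np.array([-np.sin(a),np.cos(a)])
def mill(P): q=np.array(P)[:2]-Cc; return np.round([q@ex,q@ey],1)
def status(f,cams=('top','scene')):
    s=env.state(); print('t',round(s['t'],2),'tcp',mill(s['eef_pos']),s['eef_pos'].round(1),'rot',s['tcp_rot'].round(3),'F',s['ft_force'].round(1),'open',round(s['opening'],2))
    for n in cams:
        p,d=shot(n,n+f)
        for c,ar,m in blobs(p,(280,170,330,225) if n=='top' else (180,160,225,205),(3,100,40),(17,255,255)):
            # knob on the sphere of 155 mm about the pivot: cut ray
            o,r=ray(n,*c); pv=np.r_[Cc,5.]; r=r/np.linalg.norm(r); b=(o-pv)@r; disc=b*b-((o-pv)@(o-pv)-155**2)
            if disc>0: P=o+r*(-b-disc**.5); print(n,'knob',c.round(1),ar,mill(P),P.round(1))
E
python3 -c "
from w import *
status('1')"
```

```text
t 2.23 tcp [-71.6   0. ] [495.3 -65.3 434.5] rot [-3.141 -0.     1.193] F [-0.  -0.3  0.5] open 0.01
scene knob [200.7 181.4] 156 [-25.7  -1.7] [537.4 -83.9 157.8]
```

carry_out([
  [0, 0, 0.04, 0, 0],
  [0, 0, 0.08, 0, 0],
  [0, 0, 0.107, 0, 0],
  [0, 0.008, 0.107, 0, 0],
  [0, 0.014, 0.107, 0, 0],
  [0, 0.02, 0.107, 0, 0],
  [0, 0.025, 0.107, 0, 0],
  [0, 0.03, 0.107, 0, 0],
  [0, 0.034, 0.107, 0, 0],
  [0, 0.037, 0.107, 0, 0],
  [0, 0.037, 0.107, 0, 0],
])

```text
t: 3.7
eef_pos: [530.1, -79.3, 327.6]
tcp_rot: [3.141, -0.0, 1.193]
ft_force: [-1.4, 1.2, 0.9]
opening: 0.003
grip_force: 0.5
```

```bash
python3 -c "
from w import *
status('2')"
```

```text
t 3.7 tcp [-34.1  -0.1] [530.1 -79.3 327.6] rot [ 3.141 -0.     1.193] F [-1.4  1.2  0.9] open 0.0
scene knob [199.2 185.8] 147 [-4.9 -1.8] [556.7 -91.6 159.9]
```

carry_out([
  [0, 0.003, 0, 0, 0],
  [0, 0.005, 0, 0, 0],
  [0, 0.005, 0, 0, 0],
  [0, -0.01, 0, 0, 0],
  [0, -0.02, 0, 0, 0],
  [0.025, -0.02, 0, 0, 0],
  [0.048, -0.02, 0, 0, 0],
  [0.048, 0.01, 0, 0, 0],
  [0.048, 0.034, 0, 0, 0],
  [0.048, 0.034, 0, 0, 0],
])

```text
t: 5.05
eef_pos: [579.4, -47.3, 327.5]
tcp_rot: [3.141, -0.0, 1.193]
ft_force: [0.6, -0.5, 0.2]
opening: 0.004
grip_force: 0.0
```

```bash
python3 -c "
from w import *
status('3')"
```

```text
t 5.05 tcp [-0.2 47.8] [579.4 -47.3 327.5] rot [ 3.141 -0.     1.193] F [ 0.6 -0.5  0.2] open 0.0
scene knob [196.5 188.3] 78 [ 4.9 -6.4] [564.1 -99.6 159.8]
```

carry_out([
  [-0.01, 0, 0, 0, 0],
  [-0.018, 0, 0, 0, 0],
  [-0.022, 0, 0, 0, 0],
  [-0.026, 0, 0, 0, 0],
  [-0.03, 0, 0, 0, 0],
  [-0.033, 0, 0, 0, 0],
  [-0.033, 0, 0, 0, 0],
])

```text
t: 6.02
eef_pos: [567.0, -77.9, 327.8]
tcp_rot: [3.141, -0.0, 1.193]
ft_force: [1.0, 2.4, 2.7]
opening: 0.006
grip_force: 1.3
```

```bash
python3 -c "
from w import *
status('4')"
```

```text
t 6.03 tcp [-0.3 14.8] [567.  -77.9 327.8] rot [ 3.141 -0.     1.193] F [1.  2.4 2.7] open 0.01
scene knob [194.5 191.1] 34 [14.9 -9.6] [ 572.2 -106.2  159. ]
```

carry_out([
  [-0.005, 0, 0, 0, 0],
  [-0.01, 0, 0, 0, 0],
  [-0.015, 0, 0, 0, 0],
  [-0.019, 0, 0, 0, 0],
  [-0.023, 0, 0, 0, 0],
  [-0.026, 0, 0, 0, 0],
  [-0.028, 0, 0, 0, 0],
  [-0.028, 0, 0, 0, 0],
])

```text
t: 7.12
eef_pos: [556.6, -103.9, 327.7]
tcp_rot: [-3.141, -0.0, 1.193]
ft_force: [1.2, 2.9, -1.9]
opening: 0.007
grip_force: 1.5
```

carry_out([
  [0.01, 0, 0, 0, 0],
  [0.02, 0, 0, 0, 0],
  [0.02, 0.025, 0, 0, 0],
  [0.02, 0.05, 0, 0, 0],
  [0.0, 0.05, 0, 0, 0],
  [-0.029, 0.05, 0, 0, 0],
  [-0.029, 0.05, 0, 0, 0],
])

```text
t: 8.0
eef_pos: [591.5, -150.4, 327.7]
tcp_rot: [-3.141, 0.0, 1.191]
ft_force: [0.0, -0.1, -0.4]
opening: 0.003
grip_force: 0.0
```

```bash
python3 -c "
from w import *
status('5')
for n,b in(('top',(260,140,360,240)),('scene',(150,150,250,250))):
    p=np.load('pics/%s5.npz'%n)['p'];x0,y0,x1,y1=b;globals()[n]=cv2.resize(p[y0:y1,x0:x1,::-1],(390,390))
cv2.imwrite('pics/c5.png',np.hstack([top,scene]))"
```

```text
t 8.0 tcp [ 49.1 -43.6] [ 591.5 -150.4  327.7] rot [-3.141  0.     1.191] F [ 0.  -0.1 -0.4] open 0.0
scene knob [187.  189.4] 69 [  6.9 -28.8] [ 557.7 -121.1  157.1]
```

View pics/c5.png

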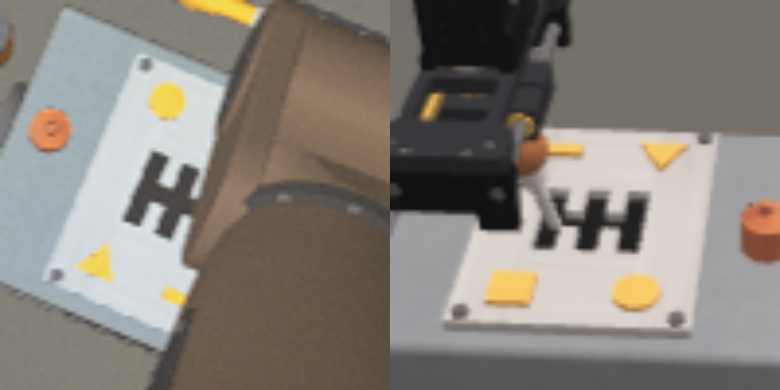

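The lever is now in the −y lane (scene crop: stem at the lane's cross channel, knob at (530,155)). Next I'll push it toward the near end.

carry_out([
  [0, -0.012, 0, 0, 0],
  [0, -0.018, 0, 0, 0],
  [0, -0.023, 0, 0, 0],
  [0, -0.028, 0, 0, 0],
  [0, -0.033, 0, 0, 0],
  [0, -0.038, 0, 0, 0],
  [0, -0.042, 0, 0, 0],
  [0, -0.046, 0, 0, 0],
  [0, -0.05, 0, 0, 0],
  [0, -0.053, 0, 0, 0],
  [0, -0.055, 0, 0, 0],
  [0, -0.055, 0, 0, 0],
])

```text
t: 9.6
eef_pos: [541.2, -128.8, 327.5]
tcp_rot: [-3.141, -0.0, 1.193]
ft_force: [0.8, -0.9, 0.9]
opening: 0.002
grip_force: 0.8
```

```bash
python3 -c "
from w import *
status('6')"
```

```text
t 9.6 tcp [ -5.6 -42. ] [ 541.2 -128.8  327.5] rot [-3.141 -0.     1.193] F [ 0.8 -0.9  0.9] open 0.0
scene knob [189.1 181.7] 46 [-27.1 -30.4] [ 525.5 -110.1  154.5]
```

carry_out([
  [0, -0.001, 0, 0, 0],
  [0, -0.002, 0, 0, 0],
  [0, -0.003, 0, 0, 0],
  [0, -0.0035, 0, 0, 0],
  [0, -0.004, 0, 0, 0],
  [0, -0.004, 0, 0, 0],
])

```text
t: 10.45
eef_pos: [537.6, -127.4, 327.7]
tcp_rot: [-3.142, -0.0, 1.193]
ft_force: [3.9, -0.8, -1.5]
opening: 0.006
grip_force: 1.4
```

Now I'll back off, lift clear and look.

carry_out([
  [0, 0.015, 0, 0, 0],
  [0, 0.04, 0, 0, 0],
  [0, 0.05, 0, 0, 0],
  [0, 0.05, -0.05, 0, 0],
  [0, 0.05, -0.1, 0, 0],
  [0.05, 0.05, -0.11, 0, 0],
  [0.11, 0.05, -0.11, 0, 0],
  [0.17, 0.05, -0.11, 0, 0],
  [0.23, 0.05, -0.11, 0, 0],
  [0.29, 0.05, -0.11, 0, 0],
  [0.34, 0.05, -0.11, 0, 0],
  [0.34, 0.05, -0.11, 0, 0],
])

```text
t: 11.95
eef_pos: [709.8, 173.5, 436.5]
tcp_rot: [-3.14, 0.0, 1.197]
ft_force: [-0.3, -0.5, -0.7]
opening: 0.003
grip_force: 0.0
```

```bash
python3 -c "
from w import *
status('7')
print('badge',mill(onplane('top',307.8,217.1,107)),mill(onplane('scene',190.5,187.6,107)))
for n,b in(('top',(260,140,360,240)),('scene',(150,150,250,250))):
    p=np.load('pics/%s7.npz'%n)['p'];x0,y0,x1,y1=b;globals()[n]=cv2.resize(p[y0:y1,x0:x1,::-1],(390,390))
cv2.imwrite('pics/c7.png',np.hstack([top,scene]))"
```

```text
t 11.95 tcp [ 39.5 301.2] [709.8 173.5 436.5] rot [-3.14   0.     1.197] F [-0.3 -0.5 -0.7] open 0.0
top knob [315.6 206.2] 96 [-34.5 -39.8] [ 515.1 -116.1  150.8]
scene knob [185.7 181.5] 142 [-32.1 -40.1] [ 517.3 -117.3  151.2]
badge [-69.5 -36.3] [-65.7 -38.7]
```

View pics/c7.png

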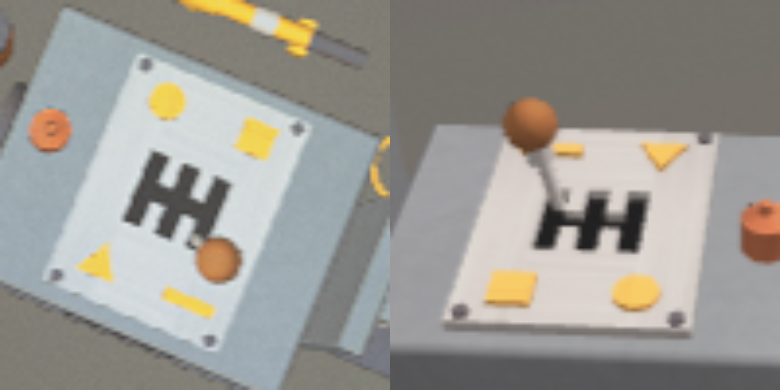

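The knob reads about x = −34, roughly 5 mm short of home, because the fingers are thinner than I assumed. I'll go back along the same path and push further.

carry_out([
  [-0.06, 0, 0, 0, 0],
  [-0.12, 0, 0, 0, 0],
  [-0.18, 0, 0, 0, 0],
  [-0.24, 0, 0, 0, 0],
  [-0.3, 0, 0, 0, 0],
  [-0.34, 0, 0, 0, 0],
  [-0.34, 0, 0.05, 0, 0],
  [-0.34, 0, 0.1, 0, 0],
  [-0.34, 0, 0.11, 0, 0],
  [-0.34, -0.02, 0.11, 0, 0],
  [-0.34, -0.035, 0.11, 0, 0],
  [-0.34, -0.044, 0.11, 0, 0],
  [-0.34, -0.049, 0.11, 0, 0],
  [-0.34, -0.051, 0.11, 0, 0],
  [-0.34, -0.052, 0.11, 0, 0],
  [-0.34, -0.053, 0.11, 0, 0],
  [-0.34, -0.0535, 0.11, 0, 0],
  [-0.34, -0.0535, 0.11, 0, 0],
])

```text
t: 14.3
eef_pos: [534.4, -126.2, 327.7]
tcp_rot: [3.142, -0.0, 1.193]
ft_force: [3.0, -0.3, 3.2]
opening: 0.008
grip_force: 1.5
```

carry_out([
  [0, -0.0005, 0, 0, 0],
  [0, -0.001, 0, 0, 0],
  [0, -0.0015, 0, 0, 0],
  [0, -0.0015, 0, 0, 0],
])

```text
t: 14.8
eef_pos: [533.1, -125.6, 327.7]
tcp_rot: [3.141, -0.0, 1.193]
ft_force: [5.2, -1.7, 0.2]
opening: 0.007
grip_force: 2.5
```

carry_out([
  [0, -0.0005, 0, 0, 0],
  [0, -0.001, 0, 0, 0],
  [0, -0.001, 0, 0, 0],
])

```text
t: 15.18
eef_pos: [532.5, -125.4, 327.7]
tcp_rot: [3.14, -0.0, 1.193]
ft_force: [6.7, -2.3, -1.6]
opening: 0.003
grip_force: 3.8
```

The force is rising (7 N), so the lever is reaching the slot end. I'll back off and check.

carry_out([
  [0, 0.015, 0, 0, 0],
  [0, 0.04, 0, 0, 0],
  [0, 0.055, 0, 0, 0],
  [0, 0.055, -0.05, 0, 0],
  [0, 0.055, -0.1, 0, 0],
  [0.05, 0.055, -0.11, 0, 0],
  [0.11, 0.055, -0.11, 0, 0],
  [0.17, 0.055, -0.11, 0, 0],
  [0.23, 0.055, -0.11, 0, 0],
  [0.29, 0.055, -0.11, 0, 0],
  [0.34, 0.055, -0.11, 0, 0],
  [0.34, 0.055, -0.11, 0, 0],
  [0.34, 0.055, -0.11, 0, 0],
])

```text
t: 16.8
eef_pos: [708.6, 170.4, 437.0]
tcp_rot: [-3.14, 0.001, 1.194]
ft_force: [-1.2, -0.5, 0.3]
opening: 0.004
grip_force: 0.0
```

```bash
python3 -c "
from w import *
status('8')"
```

```text
t 16.8 tcp [ 39.5 297.8] [708.6 170.4 437. ] rot [-3.140e+00  1.000e-03  1.194e+00] F [-1.2 -0.5  0.3] open 0.0
top knob [314.9 207.9] 97 [-39.7 -40. ] [ 510.3 -114.4  149.4]
scene knob [185.9 180.7] 143 [-36.7 -40.6] [ 512.8 -116.   150. ]
```

The knob is at about (−38, −40), which is fully home and about 30 mm from the badge. The arm is clear.

```bash
python3 -c "
from cell import env
print(env.job_done())"
```

```text
the job is handed in; nothing more can be done
None
```

The lever is home in the bar-badged (flat strip) slot, with the knob about 30 mm from the badge in the last camera check; the arm is clear and the job is handed in, but no verdict was shown.

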